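# Set the straightedge on the crossband board

## Task

Fetch the aluminium straightedge from the rack: lift its front end over the lip, draw it out endwise until more than half of it is out, set that end down and let go, then take it afresh by the middle. Lay it flat on the cutting board, snug against both the fence and the end stop, and push the sprung hold-down over so that it snaps down onto the straightedge. Do not drop the straightedge, and leave everything else where it lies.

Things in the scene. Friction and masses are not known exactly. Their poses are not given: they have to be found in the camera images.
- straightedge: the part to fetch: a plain aluminium safety straightedge, about 0.4 kg, a flat bar 400 long (its own y), 64 wide (x) and 4 thick, with an upright finger-grip rib 12 wide along the middle of its top over its whole length, rib top 22 above the underside. It is the same either way round. Origin: centre of its underside; z up
- grip_mid (a point): point on the straightedge in the middle of its length, half-way up the rib, 14 above its underside
- end_pos (a point): middle of the straightedge's end at its own y = +200, at the upper face of the flat bar
- end_neg (a point): middle of the straightedge's end at its own y = -200, at the upper face of the flat bar
- rack: low plywood rack, fixed to the bench, 180 wide; two bays side by side run along its own y, centres at its x = -42.5 and +42.5, each 75 wide inside, floor 8 above the bench, back wall at y = 445. Origin: on the bench under the middle of the mouth's outer face; the mouth looks to its -y. The straightedge lies flat in either bay, its front end 15 to 30 inside the mouth's outer face
- lip (a point): middle of the top of the rounded lip that runs across the whole mouth of the rack: 10 thick (rack y = 0 to 10), top 20 above the bench, 12 above the bay floors
- roof_edge (a point): middle of the lower front edge of the rack's roof, at rack y = 140, 50 above the bench. Before it the bays are open above, with walls up to 26 above the bench; behind it the roof (top 58) covers them, so what lies there comes out only endwise over the lip. A second tier, 136 high, starts at rack y = 290
- board: plywood cutting board, fixed to the bench, 230 by 460, 15 thick, with a 1 thick sheet of veneer on it (top 16 above the bench). Its y runs along the board, its +x away from the worker. Wooden fence along the far edge, its face at x = +40 looking to -x; like end stop across the -y end, its face at y = -200 looking to +y, from x = -15 to the fence; tops 27 above the bench. Origin on the bench
- seat (a point): point fixed on the board's veneer at its x = +8, y = 0, 16 above the bench: where the centre of the straightedge's underside lies when its long edge is against the fence and its end against the end stop. Same axes as the board
- hold_down (a joint): angle (rad) of the hold-down, a steel arm 12 wide, 8 thick, behind the fence. 0 (start): leaning back, 22 degrees past upright; 0.38: upright; 1.95: forward and level, its foot on the rib of the seated straightedge; 2.04: its stop if nothing is under it. The spring drives it back to 0 below about 1.0 and snaps it forward beyond about 1.1; pushing it over takes 6 to 8 N at 50 mm from the hinge
- pivot (a point): hinge of the hold-down arm, fixed on the board at its x = +78, y = -110, 52 above the bench; the arm swings in the board's x-z plane about the board's y. Same axes as the board. Its bracket stands behind the fence from the board's x = +61 to +111, 22 to either side of y = -110
- ball_knob (a point): centre of the black ball (18 across) on the end of the hold-down arm, 88 from the hinge; the rubber foot is 70 from the hinge
- batten: bystander: dark wooden batten, plain rectangular, 400 by 46 by 20, lying in the rack's other bay
- cork_block: bystander: cork sanding block 110 by 65 by 38, on the rack's roof
- knife: bystander: marking knife 160 long and 13 thick, lying on the board's near part, about 80 from the seated straightedge's centre line
- wax_tin: bystander: round tin 88 across, 36 high, beyond the board and rack
- glue_bottle: bystander: white bottle 68 across, 170 high, beyond the board
- veneer_hammer: bystander: veneer hammer 240 long, head 100 wide and 22 high, lying beyond the board and rack
- drawer_pull: bystander: brass drawer pull 90 long, 28 high, lying beyond the rack
- polish_jar: bystander: amber jar 76 across, 100 high, beyond the rack

How it is judged:
By the outcome, as a careful person would: the job done as asked, in the order asked, and still so for the second after the job is handed in, with the robot touching nothing.
It also fails if it takes over 64 s, if anything falls off the work surface, if the arm or the gripper's body presses on something with over 40 N, if the wrist force passes 120 N, or if a joint passes its speed limit or range.

## Robot

A 6-joint arm with a two-finger parallel gripper is mounted at the origin on the work surface. World frame = base frame: x ahead of the robot, y to its left, z up, the work surface at z = 0. Lengths are in m, angles in rad, forces in N, time in s.
With the tool pointing down it reaches from about 0.35 to 0.775 m from the base axis. Payload 5.5 kg.
Tool frame: the origin (TCP) lies at the very end of the fingers, on their centre line; the grasp point (between the pads) lies 19 mm behind it; z points along the fingers, y is the line along which they close (so a half turn about z gives the same grasp; the last joint's range is limited). The gripper opens to 85 mm and grips with 20 to 120 N. Pads are 22 mm wide; open, the fingers measure 114 mm over their backs; the gripper's body (76 mm by 85 mm) begins 54 mm behind the grasp point. The pads swing forward as they close: fully open they stand 13 mm farther back than shut.
Start: joints at [-1.415, 0.313, 0.046, 1.304, 0, 1.431], TCP at [0.168, -0.55, 0.231] pointing down, gripper open.
Joint ranges: [-2.76, 2.76], [-0.86, 1.69], [-1.03, 1.26], [-2.2, 2.34], [-1.47, 1.5], [-3.14, 3.14]. Speed limits (rad/s): [2.57, 2.57, 3.14, 3.14, 3.14, 3.14].

## Interface

Orientations are given as a unit quaternion [w, x, y, z].
In Python, from workcell import env gives the robot as it stands. The module is installed in compiled form; this text tells all that it offers.
- The arm moves only by the tool jog_arm, never from a script. Its arguments are lists of equal length, an entry for each row: "gripper": the opening, from 0 (shut) to 1 (fully open); "offset": the shift along the world's x, y, z in cm, a list of three; "twist": the turn about the world's z in degrees. In form: {"gripper": [gripper, ...], "offset": [[dx, dy, dz], ...], "twist": [twist, ...]}. A call has exactly 8 rows; each row is the pose to reach, as a shift and turn from the pose commanded when the call began; what a row does not reach only later rows make up. A row lasts 1/8 s, in which the tool goes at most 62.5 mm and 10.7 degrees, less where a joint would pass 70% of its speed; a pose out of reach is approached as far as the arm can. A call with a gripper value outside its range is refused whole. The fingers move at their own pace and stop on an object; "squeeze" is the grip in N (left out, the last holds). Time passes only in rows, so rows that repeat a pose let the fingers close, or fill a call up. It gives the time, the measured TCP pose, the force, the opening and the grip force at its end, in the units of the state.
- env.get_state(): the state, without advancing time (a new reading comes with each control period).
- env.read_camera(name): name is "scene" or "top" or "wrist"; returns a dict with "image" (400x640x3 uint8, red, green, blue), "z_map" (400x640 float32, m along the optical axis (not along the pixel's ray), 0 where there is no reading), "fovy" (degrees; the focal length in pixels is half the picture's height over the tangent of half this angle, whatever the lens; pixels are square), "cx", "cy" (the principal point, pixels), "cam_to_world" (4x4, takes a point from camera to world coordinates). Camera axes: x right, y up, looking along -z (the intrinsics and any distortion apply to the point x, -y, -z); pixel columns grow to the right and rows downward; lengths in m; the calibration is good to about 2 mm. A picture is of the moment at which its call begins.
- env.hand_in(): hands the job in; it is judged then, once.
The state is a dict: "clock": time; "joint_pos": joint angles; "qvel": joint speeds; "tau": joint torques, N m; "tcp_pos": TCP position; "orientation": TCP orientation; "wrist_force": force on the tool from outside, world axes, zero at the start; "ft_torque": the same for the moment, N m; "finger_gap": finger opening in m; "grip_force": force on a finger pad.
Only numpy, scipy, OpenCV 4.12 (cv2) and the standard library are available. Lean on these libraries where they do the work, as an engineer would, in place of code of your own. Each camera call takes 0.05 s, during which the arm holds its last target. There are 200 camera calls.

## Working session

There is one attempt and no reset: what is moved stays moved. The work goes in short steps, Python scripts to look and compute and a tool call to move; the robot and the scene stay as the last step left them, time stands still between calls to the robot, and variables do not carry over. Pictures are saved under pics/ and viewed, at most 10 in all, crops included, and the job is handed in when it is done.

Besides the shell and the picture viewer there is one more tool, called after "Call:" as name(argument=value, ...) on one line, values as JSON. jog_arm: Moves the arm, as the interface text tells. Its arguments: {"type":"object","properties":{"gripper":{"type":"array"},"offset":{"type":"array"},"twist":{"type":"array"},"squeeze":{"type":"number"}},"required":["gripper","offset","twist"]}

```bash
mkdir -p pics; cat > h.py <<'E'
import numpy as np, cv2, sys
from workcell import env
def cam(n):
    return env.read_camera(n)
def save(c,f,crop=None,s=1):
    im=c['image'][:,:,::-1]
    if crop: r0,r1,c0,c1=crop; im=im[r0:r1,c0:c1]
    cv2.imwrite('pics/'+f,cv2.resize(im,None,fx=s,fy=s,interpolation=cv2.INTER_CUBIC))
def world(c):
    H,W=c['z_map'].shape; f=H/2/np.tan(np.radians(c['fovy'])/2)
    v,u=np.mgrid[:H,:W]; z=c['z_map']
    P=np.stack([(u-c['cx'])/f*z,-(v-c['cy'])/f*z,-z,np.ones_like(z)],-1)
    return (P@np.array(c['cam_to_world']).T)[...,:3]
E
python3 - <<'E'
from h import *
for n in('scene','top'):
    c=cam(n); save(c,n+'0.png'); np.savez(n+'0.npz',**{k:np.array(v) for k,v in c.items()}); print(n,[k for k in c],c['fovy'],c['cx'],c['cy'],np.round(c['cam_to_world'],3).tolist())
s=env.get_state();print(s)
E
```

```text
scene ['image', 'z_map', 'fovy', 'cx', 'cy', 'cam_to_world'] 47.65854851021657 322.2314638600574 199.3999431300402 [[0.626, -0.409, 0.665, 1.593], [0.78, 0.351, -0.518, -0.674], [-0.021, 0.843, 0.538, 0.966], [0.0, 0.0, 0.0, 1.0]]
top ['image', 'z_map', 'fovy', 'cx', 'cy', 'cam_to_world'] 46.63770871513556 321.3960429680345 199.02813034300917 [[0.003, 0.988, -0.152, 0.335], [-1.0, 0.005, 0.01, 0.138], [0.01, 0.152, 0.988, 1.409], [0.0, 0.0, 0.0, 1.0]]
{'clock': 0.1, 'joint_pos': array([-1.41460255e+00,  3.13956327e-01,  4.51185017e-02,  1.30360275e+00,
        1.65435583e-05,  1.43119676e+00]), 'qvel': array([ 0.00064633, -0.00143564,  0.00400682,  0.00038058, -0.00045786,
        0.00205125]), 'tau': array([ 3.06644441e-03, -4.81723022e+01,  2.99245441e+01,  1.27751083e-02,
       -9.54798497e-05,  1.12247133e-05]), 'tcp_pos': array([ 0.16753807, -0.54958788,  0.23049099]), 'orientation': array([-8.22163101e-04,  9.89082875e-01,  1.47358037e-01,  1.45033332e-06]), 'wrist_force': array([-0.17546398,  0.15169898,  1.02705438]), 'ft_torque': array([-0.01592313,  0.00521352,  0.02157412]), 'grip_force': 0.0, 'finger_gap': 0.08539213532550807}
```

View pics/top0.png

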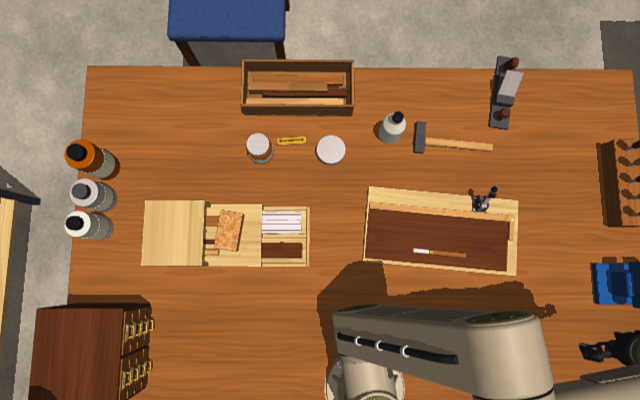

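View pics/scene0.png

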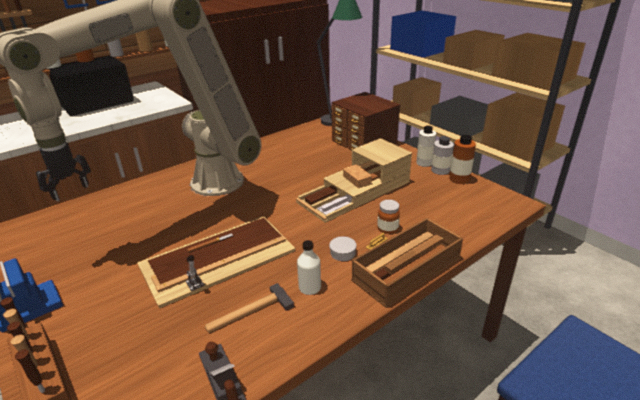

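The top view shows the rack at cols 142–310, rows 200–266, with its mouth to the right. The straightedge is in the far bay (cols 262–302, rows 209–235) and the batten in the near bay. The board is at cols 363–518, with the hold-down near (482,200) and the end stop near (513,228). Next I'll enlarge the rack and board.

```bash
python3 - <<'E'
from h import *
c=dict(np.load('top0.npz'))
a=c['image'][195:275,200:320,::-1]; b=c['image'][180:280,355:525,::-1]
A=cv2.resize(a,None,fx=4.4,fy=4.4,interpolation=2)
B=cv2.resize(b,None,fx=4.4,fy=4.4,interpolation=2)
print(A.shape,B.shape)
W=748
A=cv2.copyMakeBorder(A[:158*2+36],0,0,0,W-A.shape[1],0)
M=np.vstack([cv2.resize(A,None,fx=.68,fy=.68),]) 
out=np.zeros((240+340,800,3),np.uint8)
A=cv2.resize(a,None,fx=3,fy=3,interpolation=2); B=cv2.resize(b,None,fx=3.4,fy=3.4,interpolation=2)
out[:240,:360]=A; out[240:580,:578]=B
cv2.imwrite('pics/crop1.png',out)
P=world(c)
def pr(v,us): 
    for u in us: print((u,v),np.round(P[v,u]*1000).astype(int).tolist())
print('mouth col scan row 222,230'); pr(216,range(296,312)); 
print('across bay col 280');
for v in range(200,270,2): print((280,v),np.round(P[v,280]*1000).astype(int).tolist())
E
```

```text
(352, 528, 3) (440, 748, 3)
mouth col scan row 222,230
(296, 216) [498, 201, 9]
(297, 216) [497, 198, 15]
(298, 216) [497, 195, 12]
(299, 216) [497, 192, 14]
(300, 216) [497, 189, 14]
(301, 216) [498, 186, 8]
(302, 216) [498, 183, 7]
(303, 216) [335, 138, 1409]
(304, 216) [498, 177, 8]
(305, 216) [498, 174, 8]
(306, 216) [498, 171, 5]
(307, 216) [497, 168, 20]
(308, 216) [496, 165, 21]
(309, 216) [497, 162, 19]
(310, 216) [499, 159, -3]
(311, 216) [499, 156, -4]
across bay col 280
(280, 200) [549, 252, -4]
(280, 202) [542, 251, -4]
(280, 204) [536, 251, -4]
(280, 206) [530, 251, -3]
(280, 208) [520, 249, 23]
(280, 210) [516, 250, 12]
(280, 212) [510, 250, 6]
(280, 214) [503, 250, 12]
(280, 216) [497, 250, 10]
(280, 218) [492, 250, 7]
(280, 220) [484, 248, 25]
(280, 222) [477, 248, 31]
(280, 224) [472, 248, 23]
(280, 226) [467, 249, 10]
(280, 228) [461, 249, 11]
(280, 230) [455, 249, 9]
(280, 232) [449, 249, 10]
(280, 234) [443, 249, 9]
(280, 236) [436, 247, 24]
(280, 238) [431, 248, 13]
(280, 240) [425, 249, 4]
(280, 242) [419, 249, 6]
(280, 244) [412, 247, 23]
(280, 246) [406, 246, 30]
(280, 248) [400, 246, 33]
(280, 250) [394, 246, 28]
(280, 252) [388, 246, 31]
(280, 254) [382, 247, 23]
(280, 256) [376, 246, 28]
(280, 258) [371, 246, 26]
(280, 260) [365, 248, 5]
(280, 262) [359, 248, 4]
(280, 264) [353, 246, 22]
(280, 266) [347, 246, 24]
(280, 268) [342, 248, -5]
```

View pics/crop1.png

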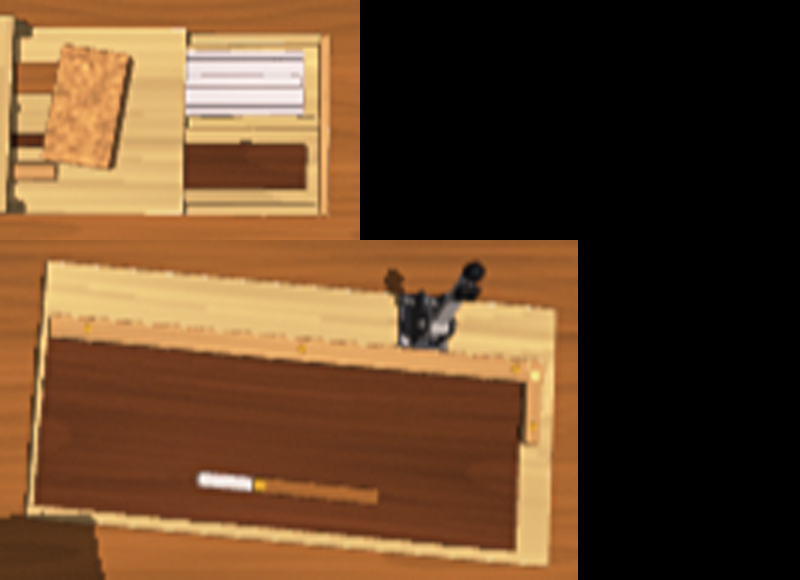

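The crop shows the straightedge rib at row ≈221.6, its front end at col ≈301 and the roof's front edge at col 261.7. The board's corners and its fence and stop edges are clear. The knife lies near the worker's side, and the knob leans back toward (494,188).

```bash
cat >> h.py <<'E'
def onz(c,u,v,z):
    f=200/np.tan(np.radians(float(c['fovy']))/2); T=np.array(c['cam_to_world'])
    d=T[:3,:3]@np.array([(u-c['cx'])/f,-(v-c['cy'])/f,-1]); o=T[:3,3]
    return o+d*(z-o[2])/d[2]
E
python3 - <<'E'
from h import *
c=dict(np.load('top0.npz'))
R=lambda p,q,z: np.round(onz(c,200+(p+.5)/3-.5,195+(q+.5)/3-.5,z)*1000,1)
B=lambda p,q,z: np.round(onz(c,355+(p+.5)/3.4-.5,180+(q-240+.5)/3.4-.5,z)*1000,1)
print('roof corners',R(185,27,.058),R(185,213,.058))
print('mouth corners z20-26',R(329,36,.023),R(328,214,.023))
print('SE front: near,far edges z12',R(304,50,.012),R(304,115,.012),'rib z30',R(304,70,.03),R(304,86,.03),R(186,70,.03),R(186,86,.03))
print('edges at roof',R(187,50,.012),R(187,115,.012))
P=[B(47,262,.015),B(556,309,.015),B(548,566,.015),B(28,516,.015)]
print('board',P)
P=np.array(P);ctr=P.mean(0);e=(P[0]+P[3]-P[1]-P[2])/2;print(ctr,np.linalg.norm(e),'yaw of +y',np.degrees(np.arctan2(-e[0],e[1])),np.linalg.norm(P[0]-P[3]))
print('fence face top',B(50,338,.027),B(525,382,.027),'stop face',B(527,382,.027),B(524,444,.027), 'knob',B(474,271,.13))
E
```

```text
roof corners [528.  301.2  58. ] [347.7 297.   58. ]
mouth corners z20-26 [524.6 160.7  23. ] [347.6 160.4  23. ]
SE front: near,far edges z12 [511.7 186.   12. ] [445.9 185.4  12. ] rib z30 [489.3 185.2  30. ] [473.4 185.   30. ] [488.8 302.6  30. ] [472.8 302.2  30. ]
edges at roof [511.1 304.2  12. ] [445.5 302.7  12. ]
board [array([589.9, -19.5,  15. ]), array([ 549.4, -476.5,   15. ]), array([ 321.6, -455.5,   15. ]), array([363.4,  -0. ,  15. ])]
[ 456.075 -237.875   15.   ] 458.101937345827 yaw of +y -5.153664313287593 227.3378543049969
fence face top [519.4 -19.9  27. ] [ 482.1 -439.7   27. ] stop face [ 482.1 -441.5   27. ] [ 427.4 -435.6   27. ] knob [ 563.2 -359.7  130. ]
```

Call:
jog_arm(gripper=[0.35,0.35,0.35,0.35,0.35,0.35,0.35,0.35], offset=[[3.1,5.2,0],[6.3,10.5,0],[9.4,15.7,0],[12.6,21,0],[15.7,26.2,0],[18.9,31.5,0],[22,36.7,0],[25.2,42,0]], twist=[9.1,18.3,27.4,36.5,45.7,54.8,64,73.1], squeeze=40)

```text
clock: 1.1
tcp_pos: [0.4202, -0.1282, 0.2312]
orientation: [0.0, 0.705, 0.709, 0.0]
wrist_force: [1.4, -1.1, -0.2]
finger_gap: 0.0294
grip_force: 0.0
```

Call:
jog_arm(gripper=[0.35,0.35,0.35,0.35,0.35,0.35,0.35,0.35], offset=[[1,5.6,0],[2,11.2,-1],[3,16.8,-3],[4,22.4,-5],[5,28,-7],[6,33.6,-9],[6,33.6,-9],[6,33.6,-9]], twist=[0,0,0,0,0,0,0,0])

```text
clock: 2.1
tcp_pos: [0.479, 0.2059, 0.1409]
orientation: [-0.0, 0.706, 0.708, -0.001]
wrist_force: [0.2, 0.2, -0.7]
finger_gap: 0.0301
grip_force: 0.0
```

```bash
python3 - <<'E'
from h import *
c=cam('wrist'); np.savez('w1.npz',**{k:np.array(v) for k,v in c.items()}); save(c,'w1.png',None,1.25)
s=env.get_state();print(s['clock'],s['tcp_pos'],s['orientation'],s['finger_gap'],s['joint_pos']); print(c['fovy'],c['cx'],c['cy'],np.round(c['cam_to_world'],3).tolist())
E
```

```text
2.15 [0.47938887 0.20532456 0.14134363] [ 3.69964583e-05  7.06952382e-01  7.07261077e-01 -3.11572235e-04] 0.030010775200492196 [ 2.50879558e-01  2.56533856e-01 -2.56861318e-01  1.05789960e+00
 -3.81227265e-04  1.82123942e+00]
71.54929543222926 324.68707524268194 201.56667655681608 [[1.0, -0.003, 0.001, 0.479], [0.003, 0.959, 0.285, 0.277], [-0.002, -0.285, 0.959, 0.284], [0.0, 0.0, 0.0, 1.0]]
```

View pics/w1.png

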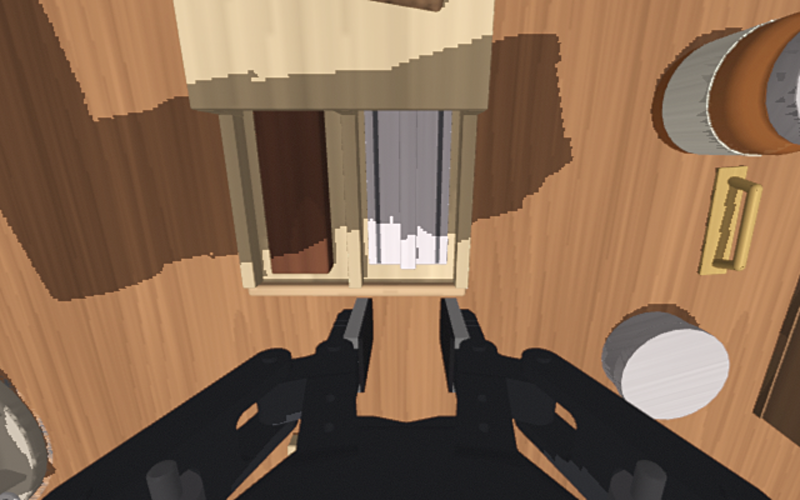

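The wrist view shows the bar's front end at x 366–447, row 264, and the rib end at x 401–416, row 268. The lip's outer edge is at row 293.

```bash
python3 - <<'E'
from h import *
c=dict(np.load('w1.npz'))
R=lambda p,q,z: np.round(onz(c,(p+.5)/1.25-.5,(q+.5)/1.25-.5,z)*1000,1)
print('front',R(367,264,.012),R(447,264,.012),'rib',R(401,267,.03),R(416,267,.03),R(400,140,.03),R(415,140,.03),'lip outer top',R(360,293,.02),'bay walls z26',R(362,200,.026),R(458,200,.026), 'roof edge', R(400,109,.058))
E
```

```text
front [446.4 186.   12. ] [512.4 186.2  12. ] rib [474.7 189.6  30. ] [486.3 189.7  30. ] [474.2 283.1  30. ] [484.6 283.2  30. ] lip outer top [440.8 163.5  20. ] bay walls z26 [445.8 240.7  26. ] [517.1 240.9  26. ] roof edge [474.7 300.3  58. ]
```

Call:
jog_arm(gripper=[0.35,0.35,0.35,0.35,0.35,0.35,0.35,0.35], offset=[[0,0,-4],[0,0,-8],[0,0,-10],[0,0,-11.5],[0,0,-12.4],[0,0,-12.4],[0,0,-12.4],[0,0,-12.4]], twist=[0,0,0,0,0,0,0,0])

```text
clock: 3.15
tcp_pos: [0.4802, 0.2062, 0.0181]
orientation: [0.0, 0.707, 0.707, 0.001]
wrist_force: [0.5, -0.0, -0.8]
finger_gap: 0.0297
grip_force: 0.0
```

Call:
jog_arm(gripper=[0.05,0.05,0.05,0.05,0.05,0.05,0.05,0.05], offset=[[0,0,0],[0,0,0],[0,0,0],[0,0,0],[0,0,0],[0,0,0],[0,0,0],[0,0,0]], twist=[0,0,0,0,0,0,0,0], squeeze=40)

```text
clock: 4.15
tcp_pos: [0.4801, 0.2061, 0.0179]
orientation: [0.0, 0.707, 0.707, 0.001]
wrist_force: [-0.3, -0.2, 6.2]
finger_gap: 0.0106
grip_force: 40.8
```

Call:
jog_arm(gripper=[0.05,0.05,0.05,0.05,0.05,0.05,0.05,0.05], offset=[[0,0,0.4],[0,0,0.8],[0,0,1.2],[0,0,1.6],[0,0,2.0],[0,0,2.0],[0,0,2.0],[0,0,2.0]], twist=[0,0,0,0,0,0,0,0], squeeze=60)

```text
clock: 5.15
tcp_pos: [0.4796, 0.2058, 0.0372]
orientation: [0.0, 0.707, 0.707, -0.0]
wrist_force: [0.4, 0.0, -3.2]
finger_gap: 0.0102
grip_force: 59.5
```

```bash
python3 - <<'E'
from h import *
c=cam('wrist'); save(c,'w2.png',None,1.25)
s=env.get_state();print(s['clock'],s['tcp_pos'],s['wrist_force'],s['ft_torque'],s['finger_gap'])
E
```

```text
5.2 [0.47957118 0.20582689 0.03723048] [ 0.58318248  0.53206247 -3.6523735 ] [-0.44355961 -0.11578077 -0.13471485] 0.009912283258006305
```

View pics/w2.png

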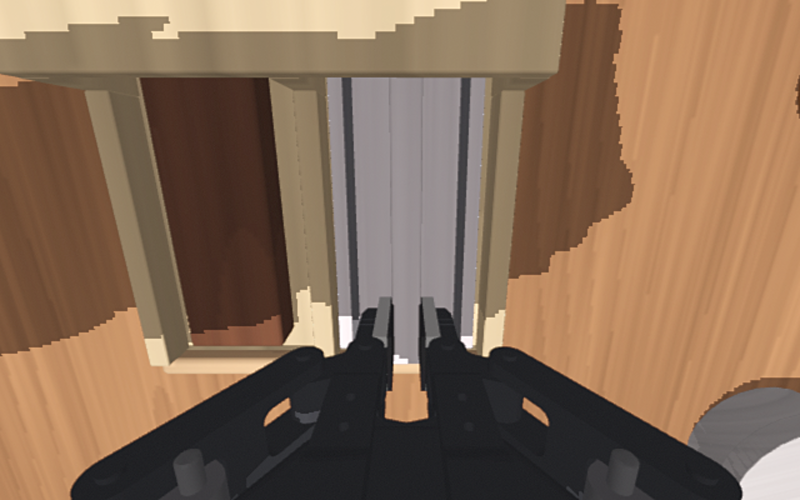

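The rib is held and the front end is lifted clear of the lip. I'll draw it out now.

Call:
jog_arm(gripper=[0.05,0.05,0.05,0.05,0.05,0.05,0.05,0.05], offset=[[0,-1,-0.2],[0,-3,-0.2],[0,-5,-0.2],[0,-7,-0.2],[0,-9,-0.2],[0,-11,-0.2],[0,-13,-0.2],[0,-15,-0.2]], twist=[0,0,0,0,0,0,0,0])

```text
clock: 6.2
tcp_pos: [0.4794, 0.055, 0.0353]
orientation: [-0.0, 0.707, 0.707, 0.0]
wrist_force: [-0.3, 2.2, -0.7]
finger_gap: 0.01
grip_force: 59.9
```

Call:
jog_arm(gripper=[0.05,0.05,0.05,0.05,0.05,0.05,0.05,0.05], offset=[[0,-2,0],[-0.1,-4,0],[-0.2,-6,0],[-0.4,-8,0],[-0.6,-10,0],[-0.8,-12,0],[-0.9,-14,0],[-0.9,-14.5,0]], twist=[0,-0.3,-0.6,-0.9,-1.2,-1.5,-1.7,-1.7])

```text
clock: 7.2
tcp_pos: [0.4706, -0.0898, 0.0355]
orientation: [-0.0, 0.718, 0.696, 0.001]
wrist_force: [0.6, 1.8, -0.3]
finger_gap: 0.0103
grip_force: 59.8
```

```bash
python3 - <<'E'
from h import *
c=cam('top'); np.savez('t2.npz',**{k:np.array(v) for k,v in c.items()}); 
save(c,'t2.png',(180,280,255,455),4)
s=env.get_state();print(s['clock'],s['tcp_pos'],s['wrist_force'],s['ft_torque'],s['finger_gap'])
E
```

```text
7.25 [ 0.47066053 -0.09008542  0.0354932 ] [-0.02250858 -1.54283098 -0.92084147] [-0.20739254  0.01749852  0.03619701] 0.010097056074417021
```

View pics/t2.png

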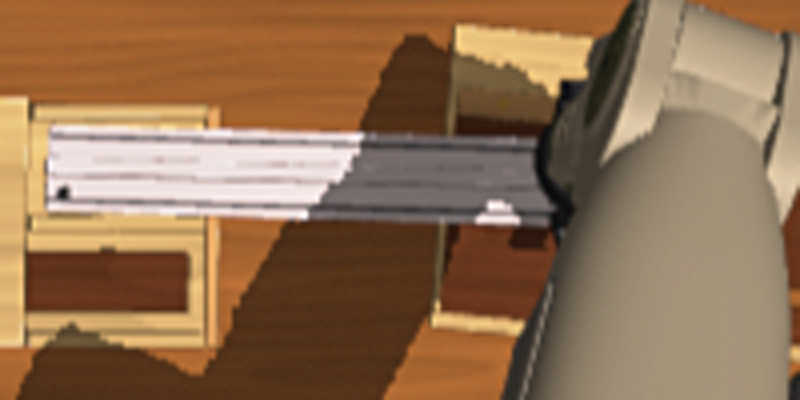

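The tail end (crop col 48) is out from under the roof and about 125 mm is still behind the lip. Now I'll set the front end down on the board.

Call:
jog_arm(gripper=[0.05,0.05,0.05,0.05,0.05,0.05,0.05,0.05], offset=[[0,0,-0.2],[0,0,-0.4],[0,0,-0.6],[0,0,-0.8],[0,0,-0.9],[0,0,-1.0],[0,0,-1.0],[0,0,-1.0]], twist=[0,0,0,0,0,0,0,0])

```text
clock: 8.25
tcp_pos: [0.4706, -0.089, 0.0262]
orientation: [0.0, 0.717, 0.697, 0.0]
wrist_force: [-3.6, -1.2, 10.0]
finger_gap: 0.0104
grip_force: 61.3
```

Call:
jog_arm(gripper=[0.15,0.25,0.35,0.35,0.35,0.35,0.35,0.35], offset=[[0,0,0.1],[0,0,0.1],[0,0,0.1],[0,0,0.1],[0,0,2.5],[0,0,5],[0,0,8],[0,0,8]], twist=[0,0,0,0,0,0,0,0])

```text
clock: 9.25
tcp_pos: [0.4724, -0.0897, 0.1074]
orientation: [0.002, 0.717, 0.697, 0.001]
wrist_force: [-0.0, 0.0, 0.3]
finger_gap: 0.0299
grip_force: 0.0
```

Call:
jog_arm(gripper=[0.35,0.35,0.35,0.35,0.35,0.35,0.35,0.35], offset=[[0,5,0],[0.3,10,0],[0.6,15,0],[0.6,18,0],[0.6,18,0],[0.6,18,0],[0.6,18,0],[0.6,18,0]], twist=[0,0,0,0,0,0,0,0])

```text
clock: 10.25
tcp_pos: [0.4766, 0.09, 0.1052]
orientation: [0.0, 0.718, 0.696, -0.0]
wrist_force: [-0.1, 0.2, -0.4]
finger_gap: 0.0301
grip_force: 0.0
```

```bash
python3 - <<'E'
from h import *
s=env.get_state();print(s['clock'],s['tcp_pos'],s['wrist_force'],s['finger_gap'])
T={}
for n in('top','wrist'):
    c=cam(n); np.savez(n+'3.npz',**{k:np.array(v) for k,v in c.items()}); T[n]=c['image'][:,:,::-1]
out=np.zeros((600,800,3),np.uint8)
out[:400,:640]=T['wrist']
out[400:600,:800]=cv2.resize(T['top'][195:245,255:455],None,fx=4,fy=4,interpolation=2)
cv2.imwrite('pics/m3.png',out)
E
```

```text
10.25 [0.47664494 0.09004674 0.10521755] [-0.06594589  0.18120884 -0.38747858] 0.03010038260215735
```

View pics/m3.png

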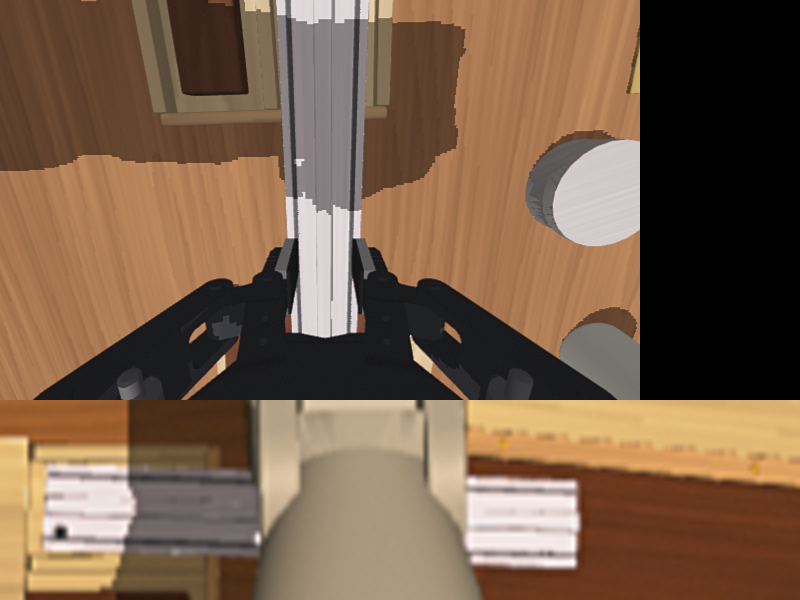

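The top strip shows the bar's tail at crop x=44 (y 466–551) and its front at x=578 (y 478–568). The front lies on the board clear of the fence, and the fingers straddle the rib.

```bash
python3 - <<'E'
from h import *
c=dict(np.load('top3.npz'))
R=lambda p,q,z: onz(c,255+(p+.5)/4-.5,195+(q-400+.5)/4-.5,z)*1000
t=[R(44,466,.026),R(44,551,.026)]; f=[R(578,479,.020),R(578,568,.020)]
t=np.array(t);f=np.array(f);print(t.round(1),f.round(1)); tm,fm=t.mean(0),f.mean(0);print((tm+fm)/2,np.linalg.norm(tm-fm),np.degrees(np.arctan2(tm[0]-fm[0],tm[1]-fm[1])))
w=dict(np.load('wrist3.npz'))
for p in((315,150),(331,150),(314,260),(333,260)): print(p,np.round(onz(w,*p,.042)*1000,1))
E
```

```text
[[510.1 291.7  26. ]
 [446.3 290.3  26. ]] [[ 502.8 -110.5   20. ]
 [ 435.6 -109.    20. ]]
[473.68443376  90.60419329  23.        ] 400.8658345135475 1.2803419494098607
(315, 150) [470.8 139.8  42. ]
(331, 150) [482.6 139.5  42. ]
(314, 260) [466.4  50.   42. ]
(333, 260) [482.2  49.5  42. ]
```

Call:
jog_arm(gripper=[0.35,0.35,0.35,0.35,0.35,0.35,0.35,0.35], offset=[[-0.2,0,-2],[-0.2,0,-4],[-0.2,0,-6],[-0.2,0,-7],[-0.2,0,-7.5],[-0.2,0,-7.5],[-0.2,0,-7.5],[-0.2,0,-7.5]], twist=[0,0,0,0,0,0,0,0])

```text
clock: 11.35
tcp_pos: [0.4751, 0.091, 0.0308]
orientation: [0.0, 0.717, 0.697, 0.0]
wrist_force: [0.0, 0.3, 1.0]
finger_gap: 0.0298
grip_force: 0.0
```

Call:
jog_arm(gripper=[0.05,0.05,0.05,0.05,0.05,0.05,0.05,0.05], offset=[[0,0,0],[0,0,0],[0,0,0],[0,0,0],[0,0,0],[0,0,0],[0,0,0],[0,0,0]], twist=[0,0,0,0,0,0,0,0], squeeze=90)

```text
clock: 12.35
tcp_pos: [0.475, 0.091, 0.031]
orientation: [0.0, 0.717, 0.697, 0.0]
wrist_force: [-0.1, 0.1, 5.0]
finger_gap: 0.0089
grip_force: 88.7
```

Call:
jog_arm(gripper=[0.05,0.05,0.05,0.05,0.05,0.05,0.05,0.05], offset=[[0,-0.3,0.8],[0,-0.6,1.8],[0,-1.5,3],[-0.3,-3,4],[-0.6,-6,5],[-0.9,-9,5],[-1.2,-12,5],[-1.5,-15,5]], twist=[0,0,0,0,-0.5,-1.5,-2.5,-3.5])

```text
clock: 13.35
tcp_pos: [0.4591, -0.0609, 0.0809]
orientation: [0.0, 0.739, 0.674, 0.0]
wrist_force: [0.4, 0.7, -4.1]
finger_gap: 0.0088
grip_force: 88.5
```

Call:
jog_arm(gripper=[0.05,0.05,0.05,0.05,0.05,0.05,0.05,0.05], offset=[[-0.1,-3,0],[-0.2,-6,0],[-0.3,-9,0],[-0.4,-12,0],[-0.4,-14.5,0],[-0.4,-16,0],[-0.4,-16.4,0],[-0.4,-16.4,0]], twist=[0,0,0,0,0,0,0,0])

```text
clock: 14.35
tcp_pos: [0.4553, -0.2227, 0.0803]
orientation: [-0.0, 0.738, 0.675, 0.0]
wrist_force: [0.0, -0.4, -5.6]
finger_gap: 0.0092
grip_force: 88.4
```

```bash
python3 - <<'E'
from h import *
s=env.get_state();print(s['clock'],s['tcp_pos'],s['orientation'],s['wrist_force'],s['ft_torque'],s['finger_gap'])
T={}
for n in('top','scene'):
    c=cam(n); np.savez(n+'4.npz',**{k:np.array(v) for k,v in c.items()}); T[n]=c['image'][:,:,::-1]
out=np.zeros((600,800,3),np.uint8)
out[:300,:540]=cv2.resize(T['top'][180:280,350:530],None,fx=3,fy=3,interpolation=2)
out[300:,:600]=cv2.resize(T['scene'][205:305,120:320],None,fx=3,fy=3,interpolation=2)
cv2.imwrite('pics/m4.png',out)
E
```

```text
14.35 [ 0.45527166 -0.22272659  0.08029198] [-3.14689956e-04  7.38213109e-01  6.74567488e-01  1.03056475e-04] [ 0.01007857 -0.40340419 -5.55427525] [ 0.03711757  0.02091537 -0.03410125] 0.00922321084701191
```

View pics/m4.png

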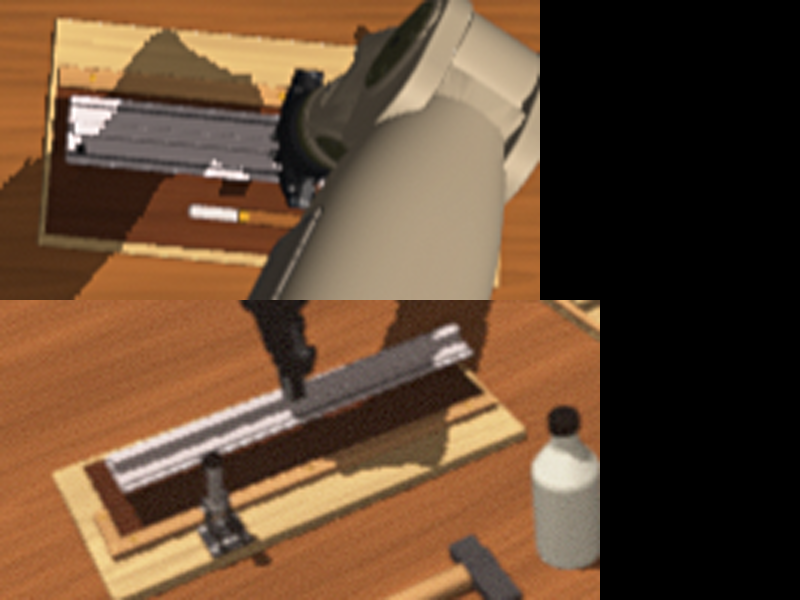

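Call:
jog_arm(gripper=[0.05,0.05,0.05,0.05,0.05,0.05,0.05,0.05], offset=[[0,0,-1],[0,0,-2],[0,0,-3],[0,0,-4],[0,0,-4.6],[0,0,-5],[0,0,-5.1],[0,0,-5.1]], twist=[0,0,0,0,0,0,0,0])

```text
clock: 15.45
tcp_pos: [0.4558, -0.2233, 0.0296]
orientation: [0.0, 0.738, 0.675, 0.0]
wrist_force: [-0.2, 0.5, -4.3]
finger_gap: 0.0092
grip_force: 88.5
```

Call:
jog_arm(gripper=[0.05,0.05,0.05,0.05,0.05,0.05,0.05,0.05], offset=[[0.1,0,0],[0.2,0,0],[0.3,0,0],[0.4,0,0],[0.5,0,0],[0.6,0,0],[0.7,-0.1,0],[0.7,-0.1,0]], twist=[0,0,0,0,0,0,0,0])

```text
clock: 16.45
tcp_pos: [0.4628, -0.2242, 0.0293]
orientation: [0.0, 0.738, 0.675, 0.0]
wrist_force: [0.8, 0.6, -4.0]
finger_gap: 0.0087
grip_force: 88.5
```

Call:
jog_arm(gripper=[0.05,0.05,0.05,0.05,0.05,0.05,0.05,0.05], offset=[[0.05,0,0],[0.1,0,0],[0.15,0,0],[0.2,0,0],[0.25,0,0],[0.3,0,0],[0.3,0,0],[0.3,0,0]], twist=[0,0,0,0,0,0,0,0])

```text
clock: 17.45
tcp_pos: [0.4657, -0.2241, 0.0293]
orientation: [0.0, 0.738, 0.675, 0.0]
wrist_force: [-0.9, 0.0, -3.6]
finger_gap: 0.0088
grip_force: 88.5
```

Call:
jog_arm(gripper=[0.05,0.05,0.05,0.05,0.05,0.05,0.05,0.05], offset=[[0.05,0,0],[0.1,0,0],[0.15,0,0],[0.2,0,0],[0.25,0,0],[0.3,0,0],[0.3,0,0],[0.3,0,0]], twist=[0,0,0,0,0,0,0,0])

```text
clock: 18.45
tcp_pos: [0.4687, -0.2241, 0.0293]
orientation: [0.0, 0.738, 0.675, 0.0]
wrist_force: [-0.7, 1.1, -4.7]
finger_gap: 0.009
grip_force: 88.5
```

```bash
python3 - <<'E'
from h import *
s=env.get_state();print(s['clock'],s['tcp_pos'],s['orientation'],s['wrist_force'],s['ft_torque'])
E
```

```text
18.45 [ 0.46865844 -0.22406956  0.02933644] [7.82314066e-05 7.38144117e-01 6.74643056e-01 4.88956976e-05] [-0.65384811  1.11120267 -4.73969883] [-0.13352323  0.03545534 -0.06340213]
```

Call:
jog_arm(gripper=[0.05,0.05,0.05,0.05,0.05,0.05,0.05,0.05], offset=[[0.05,0,0],[0.1,0,0],[0.15,0,0],[0.2,0,0],[0.25,0,0],[0.25,0,0],[0.25,0,0],[0.25,0,0]], twist=[0,0,0,0,0,0,0,0])

```text
clock: 19.45
tcp_pos: [0.4712, -0.2241, 0.0293]
orientation: [0.0, 0.738, 0.675, 0.0]
wrist_force: [0.5, -0.1, -5.0]
finger_gap: 0.0092
grip_force: 88.5
```

```bash
python3 - <<'E'
from h import *
s=env.get_state();print(s['clock'],s['tcp_pos'],s['orientation'],s['wrist_force'],s['ft_torque'])
E
```

```text
19.45 [ 0.47116351 -0.22408654  0.02934379] [8.32614823e-05 7.38159103e-01 6.74626657e-01 6.69568783e-05] [ 0.48205372 -0.12429538 -4.96792172] [-0.12475575  0.00498238 -0.04552717]
```

Call:
jog_arm(gripper=[0.05,0.05,0.05,0.05,0.05,0.05,0.05,0.05], offset=[[0.05,0,0],[0.1,0,0],[0.15,0,0],[0.2,0,0],[0.25,0,0],[0.25,0,0],[0.25,0,0],[0.25,0,0]], twist=[0,0,0,0,0,0,0,0])

```text
clock: 20.45
tcp_pos: [0.4718, -0.2239, 0.029]
orientation: [-0.001, 0.738, 0.674, -0.001]
wrist_force: [-7.5, -1.2, -1.2]
finger_gap: 0.0093
grip_force: 89.0
```

```bash
python3 - <<'E'
from h import *
s=env.get_state();print(s['clock'],s['tcp_pos'],s['orientation'],s['wrist_force'],s['ft_torque'])
c=cam('wrist'); np.savez('w5.npz',**{k:np.array(v) for k,v in c.items()}); save(c,'w5.png',None,1.25)
E
```

```text
20.45 [ 0.47181262 -0.22393687  0.02902244] [-0.00112742  0.73835012  0.67441545 -0.00127994] [-7.47999711 -1.2130082  -1.24875964] [-0.42616291  1.29307898 -0.01772589]
```

View pics/w5.png

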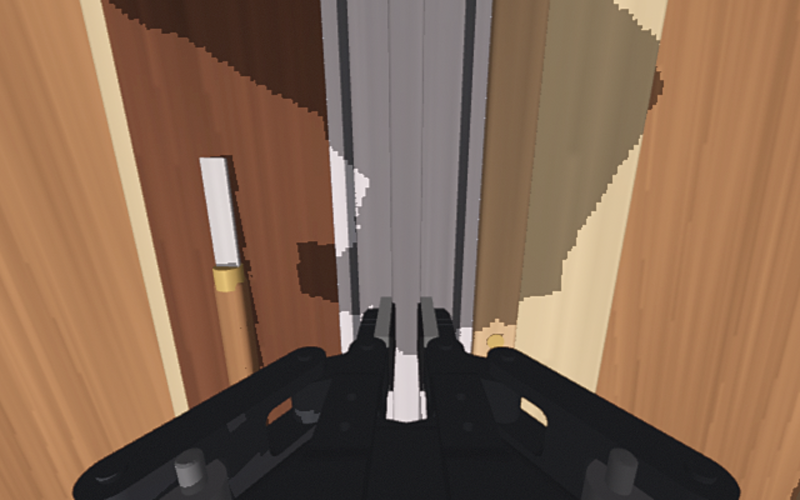

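The bar now lies along the fence with 7.5 N contact and no yaw moment. Next I'll slide it to the end stop.

Call:
jog_arm(gripper=[0.05,0.05,0.05,0.05,0.05,0.05,0.05,0.05], offset=[[-0.02,-0.15,0],[-0.03,-0.3,0],[-0.05,-0.45,0],[-0.06,-0.6,0],[-0.08,-0.8,0],[-0.1,-1.0,0],[-0.11,-1.2,0],[-0.11,-1.2,0]], twist=[0,0,0,0,0,0,0,0])

```text
clock: 21.5
tcp_pos: [0.4709, -0.2346, 0.0285]
orientation: [-0.002, 0.738, 0.675, -0.0]
wrist_force: [-4.0, 2.2, -2.7]
finger_gap: 0.0088
grip_force: 88.6
```

Call:
jog_arm(gripper=[0.05,0.05,0.05,0.05,0.05,0.05,0.05,0.05], offset=[[0,-0.05,0],[0,-0.1,0],[-0.01,-0.15,0],[-0.02,-0.2,0],[-0.02,-0.25,0],[-0.02,-0.25,0],[-0.02,-0.25,0],[-0.02,-0.25,0]], twist=[0,0,0,0,0,0,0,0])

```text
clock: 22.5
tcp_pos: [0.4706, -0.2368, 0.0285]
orientation: [-0.002, 0.738, 0.675, -0.0]
wrist_force: [-4.1, 2.9, -3.1]
finger_gap: 0.0093
grip_force: 88.6
```

Call:
jog_arm(gripper=[0.05,0.05,0.05,0.05,0.05,0.05,0.05,0.05], offset=[[0,-0.05,0],[0,-0.1,0],[-0.01,-0.15,0],[-0.02,-0.2,0],[-0.02,-0.25,0],[-0.02,-0.25,0],[-0.02,-0.25,0],[-0.02,-0.25,0]], twist=[0,0,0,0,0,0,0,0])

```text
clock: 23.5
tcp_pos: [0.4704, -0.2392, 0.0285]
orientation: [-0.002, 0.738, 0.675, 0.0]
wrist_force: [-4.1, 4.1, -3.6]
finger_gap: 0.0089
grip_force: 88.7
```

Call:
jog_arm(gripper=[0.05,0.05,0.05,0.05,0.05,0.05,0.05,0.05], offset=[[0,-0.05,0],[0,-0.1,0],[-0.01,-0.15,0],[-0.02,-0.2,0],[-0.02,-0.25,0],[-0.02,-0.25,0],[-0.02,-0.25,0],[-0.02,-0.25,0]], twist=[0,0,0,0,0,0,0,0])

```text
clock: 24.5
tcp_pos: [0.4704, -0.2392, 0.0283]
orientation: [-0.004, 0.738, 0.675, 0.002]
wrist_force: [-2.7, 11.7, -1.1]
finger_gap: 0.0086
grip_force: 89.0
```

Call:
jog_arm(gripper=[0.05,0.05,0.05,0.05,0.05,0.05,0.05,0.05], offset=[[0,0.05,-0.05],[0.05,0.1,-0.1],[0.05,0.1,-0.15],[0.05,0.1,-0.2],[0.05,0.1,-0.25],[0.05,0.1,-0.3],[0.05,0.1,-0.3],[0.05,0.1,-0.3]], twist=[0,0,0,0,0,0,0,0])

```text
clock: 25.5
tcp_pos: [0.4704, -0.2392, 0.028]
orientation: [-0.003, 0.738, 0.675, 0.001]
wrist_force: [-10.7, 12.7, 21.5]
finger_gap: 0.009
grip_force: 91.8
```

Call:
jog_arm(gripper=[0.05,0.12,0.2,0.3,0.35,0.35,0.35,0.35], offset=[[0,0,0.1],[0,0.1,0.2],[-0.1,0.2,0.2],[-0.1,0.3,0.2],[-0.1,0.3,0.3],[-0.1,0.3,2],[-0.1,0.3,5],[-0.1,0.3,9]], twist=[0,0,0,0,0,0,0,0])

```text
clock: 26.5
tcp_pos: [0.4712, -0.2394, 0.1167]
orientation: [-0.001, 0.738, 0.675, 0.0]
wrist_force: [0.4, -0.2, -0.1]
finger_gap: 0.0296
grip_force: 0.0
```

Call:
jog_arm(gripper=[0.35,0.35,0.35,0.35,0.2,0.0,0.0,0.0], offset=[[-1,3,3],[-2,7,6],[-3,11,6],[-3,15,6],[-3,20,6],[-3,20,6],[-3,20,6],[-3,20,6]], twist=[0,0,0,0,0,0,0,0])

```text
clock: 27.5
tcp_pos: [0.4418, -0.0406, 0.1764]
orientation: [0.0, 0.739, 0.674, 0.0]
wrist_force: [0.2, -0.4, -0.8]
finger_gap: -0.0002
grip_force: 0.0
```

```bash
python3 - <<'E'
from h import *
s=env.get_state();print(s['clock'],s['tcp_pos'],s['orientation'],s['wrist_force'],s['finger_gap'])
T={}
for n in('top','scene'):
    c=cam(n); np.savez(n+'6.npz',**{k:np.array(v) for k,v in c.items()}); T[n]=c['image'][:,:,::-1]
out=np.zeros((600,800,3),np.uint8)
out[:280,:800]=cv2.resize(T['top'][180:250,330:530],None,fx=4,fy=4,interpolation=2)
out[280:,:640]=cv2.resize(T['scene'][215:295,125:285],None,fx=4,fy=4,interpolation=2)
cv2.imwrite('pics/m6.png',out)
E
```

```text
27.5 [ 0.44178105 -0.04061329  0.17637765] [2.67033212e-04 7.38692250e-01 6.74042791e-01 6.83177171e-05] [ 0.19425057 -0.3833922  -0.79386293] -0.00024920424325538203
```

View pics/m6.png

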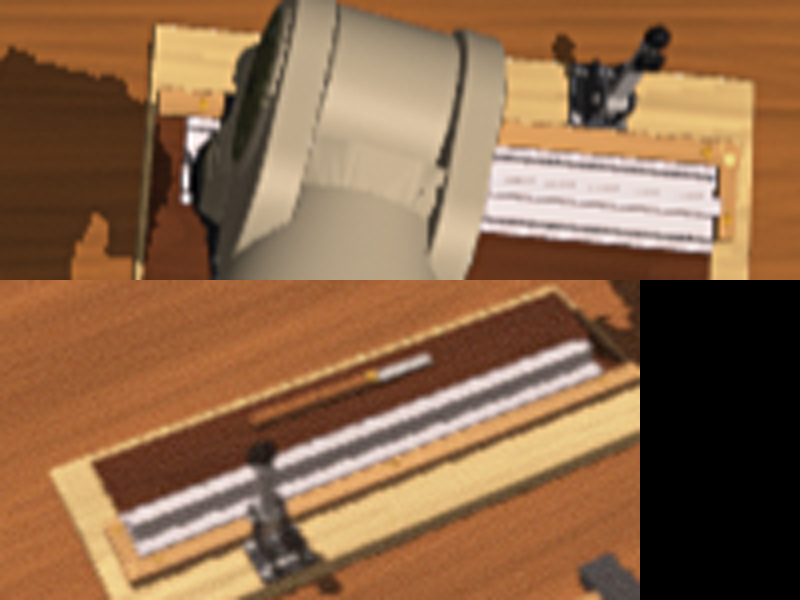

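The straightedge sits against both the fence and the stop (crop x≈715 against the stop face at 718), and the knob is leaning back. By geometry the pivot is at about (0.531, −0.355) and the knob at (0.564, −0.358, 0.134), which agrees with the image. I'll bring the shut fingers round behind the arm.

Call:
jog_arm(gripper=[0,0,0,0,0,0,0,0], offset=[[0,-1,3],[2.2,-5,6],[4.4,-10,7.5],[6.6,-15,7.5],[8.8,-20,7.5],[11,-24.5,7.5],[13.2,-29,7.5],[15.1,-32,7.5]], twist=[10.5,21,31.5,42,52.5,63,73.5,84])

```text
clock: 28.6
tcp_pos: [0.5923, -0.3631, 0.2504]
orientation: [-0.0, 0.096, 0.995, 0.0]
wrist_force: [0.1, 0.8, 0.6]
finger_gap: -0.0002
grip_force: 0.0
```

Call:
jog_arm(gripper=[0,0,0,0,0,0,0,0], offset=[[0,0,0],[0,0,0],[0,0,-4],[0,0,-8],[0,0,-12],[0,0,-14.2],[0,0,-14.2],[0,0,-14.2]], twist=[6,6,6,6,6,6,6,6])

```text
clock: 29.6
tcp_pos: [0.5928, -0.36, 0.1108]
orientation: [0.001, 0.045, 0.999, -0.0]
wrist_force: [0.5, -0.5, 0.7]
finger_gap: 0.0003
grip_force: 0.0
```

Call:
jog_arm(gripper=[0,0,0,0,0,0,0,0], offset=[[-0.8,0.1,0],[-1.6,0.1,0],[-2.4,0.2,0],[-3.2,0.3,0],[-4,0.4,0],[-4.8,0.4,0],[-5.5,0.5,0],[-6,0.5,0]], twist=[0,0,0,0,0,0,0,0])

```text
clock: 30.6
tcp_pos: [0.532, -0.3543, 0.1089]
orientation: [0.0, 0.045, 0.999, 0.0]
wrist_force: [5.6, -0.2, -1.2]
finger_gap: 0.0001
grip_force: 2.4
```

```bash
cat > k.py <<'E'
from h import *
s=env.get_state();print(s['clock'],s['tcp_pos'],s['wrist_force'],s['ft_torque'])
c=cam('scene'); np.savez('s_.npz',**{k:np.array(v) for k,v in c.items()})
P=world(c); d=c['image'].max(2)<45
piv=np.array([.531,-.355,.052]); ex=np.array([.996,-.089,0]); ey=np.array([.0889,.996,0])
Q=P-piv; x=Q@ex; y=Q@ey; z=Q[...,2]
m=(abs(y)<.02)&(x<.06)&(x>-.11)&(z>-.03)&(z<.11)&(c['z_map']>0)
for a,b in zip(np.arange(-.1,.06,.01),np.arange(-.09,.07,.01)):
    k=m&(x>=a)&(x<b)
    if k.sum()>2: print('x %4d n %3d zmax %4d  y %4d'%(a*1000,k.sum(),(z[k].max()+.052)*1000,np.median(y[k])*1000))
E
python3 k.py
```

```text
30.6 [ 0.53196346 -0.35427328  0.10893373] [ 5.55968341 -0.1924366  -1.22750706] [ 0.07214386 -1.08367597  0.0076944 ]
x -100 n   4 zmax   24  y    2
x  -80 n  12 zmax   41  y   -6
x  -70 n  48 zmax   42  y   -4
x  -60 n   8 zmax   32  y   -9
x  -40 n   8 zmax   33  y  -12
x  -30 n  13 zmax   31  y  -15
x  -20 n   9 zmax  159  y   -2
x  -10 n  71 zmax  158  y    2
x    0 n 135 zmax  161  y    1
x    9 n 100 zmax  161  y    2
x   19 n  35 zmax   48  y    5
x   29 n  17 zmax   49  y   -1
```

Call:
jog_arm(gripper=[0,0,0,0,0,0,0,0], offset=[[-0.6,0.1,0],[-1.2,0.1,-0.2],[-1.8,0.2,-0.5],[-2.4,0.2,-0.9],[-3,0.3,-1.3],[-3.6,0.3,-1.6],[-4.2,0.4,-1.9],[-4.5,0.4,-2.0]], twist=[0,0,0,0,0,0,0,0])

```text
clock: 31.65
tcp_pos: [0.4867, -0.3504, 0.089]
orientation: [-0.0, 0.045, 0.999, 0.0]
wrist_force: [0.1, 0.7, -0.2]
finger_gap: -0.0001
grip_force: 0.0
```

```bash
python3 k.py
```

```text
31.65 [ 0.48670634 -0.35037983  0.0889869 ] [ 0.07729564  0.69828787 -0.15584518] [-0.00959737  0.04509079  0.07073613]
x  -90 n   8 zmax   59  y   -1
x  -80 n  23 zmax   62  y   -2
x  -70 n  59 zmax   62  y   -4
x  -60 n  25 zmax  150  y    4
x  -50 n  36 zmax  160  y   -5
x  -40 n 160 zmax  161  y    1
x  -30 n  42 zmax  160  y   -2
x  -20 n  18 zmax   59  y    0
x  -10 n  24 zmax   68  y   -5
x    0 n  55 zmax   67  y    1
x    9 n  32 zmax   60  y    2
x   19 n  46 zmax   51  y    4
x   29 n  11 zmax   46  y    3
```

The force dropped to zero and the arm's points now lie level at z≈60, so it has snapped down. I'll retreat and check.

Call:
jog_arm(gripper=[0,0,0,0,0,0,0,0], offset=[[0,0,3],[0,0,7],[0,0,12],[0,0,15],[-4,-4,15],[-8,-9,15],[-12,-14,15],[-13,-15,15]], twist=[0,0,0,0,0,0,0,0])

```text
clock: 32.7
tcp_pos: [0.355, -0.5034, 0.2392]
orientation: [-0.0, 0.047, 0.999, -0.0]
wrist_force: [-0.5, -0.2, 0.3]
finger_gap: 0.0001
grip_force: 0.0
```

```bash
python3 k.py; python3 - <<'E'
from h import *
a=np.load('scene6.npz')['image'].astype(int); b=np.load('s_.npz')['image'].astype(int)
# bar registration between before/after push, over the bar's two ends
for n,(r0,r1,c0,c1) in {'stop end':(268,290,150,178),'fence end':(225,255,245,285)}.items():
    A=cv2.cvtColor(a[r0:r1,c0:c1].astype(np.uint8),7).astype(np.float32);B=cv2.cvtColor(b[r0:r1,c0:c1].astype(np.uint8),7).astype(np.float32)
    print(n,cv2.phaseCorrelate(A,B),abs(A-B).mean())
E
```

```text
32.7 [ 0.35498928 -0.50337916  0.23915047] [-0.49864213 -0.19682684  0.31952221] [ 0.02170726  0.0686244  -0.01338323]
x -100 n   8 zmax   61  y   -2
x  -90 n  13 zmax   64  y    0
x  -80 n  23 zmax   62  y    0
x  -70 n  61 zmax   63  y   -3
x  -60 n  17 zmax   60  y   -1
x  -50 n  12 zmax   59  y   -1
x  -40 n  17 zmax   59  y   -6
x  -30 n  20 zmax   59  y   -4
x  -20 n  20 zmax   59  y   -1
x  -10 n  27 zmax   68  y   -3
x    0 n  48 zmax   70  y   -1
x    9 n  40 zmax   59  y    3
x   19 n  43 zmax   50  y    3
x   29 n  15 zmax   49  y    3
stop end ((-0.0180362846495008, 1.1072825270990254), 0.4001244346300761) 49.74513
fence end ((-0.4480673673612223, 0.4088744352794471), 0.7198537697394689) 8.655833
```

```bash
python3 - <<'E'
from h import *
a=np.load('top6.npz')['image']; c=cam('top'); b=c['image']
for r in (222,228,232):
    print(r,'before',a[r,500:518].sum(1)//3); print(r,'after ',b[r,500:518].sum(1)//3)
for u in (380,470,490,500):
    print(u,'b',a[206:238,u].sum(1)//3); print(u,'a',b[206:238,u].sum(1)//3)
E
```

```text
222 before [204 205 219 219 222 234 213 215 209  86 139 151 150 147 160 181 184 182]
222 after  [ 93  91 110 171 234 246 221 222 216  88 144 155 155 152 164 185 189 186]
228 before [217 214 207 208 207 206 227 220  96  67 149 151 149 153 170 186 185 165]
228 after  [102 101  98 100  98  94 104 104  86  52  69  69  84 133 177 191 191 168]
232 before [186 195 206 213 214 222 233 235 237 234 175 147 147 153 171 167 166 142]
232 after  [ 94  96 100 102 102 105 113 108 109 110  83  70  69  99 183 177 172 146]
380 b [140 137 136 171 222 191 127 207 244 203 106  29  13  20  25  28  28  30
  30  30  33  38  44  49  53  60  53  31  18  30  48  57]
380 a [144 141 140 176 228 196 128 209 240 238 235 235 237 239 242 211 200 242
 197  59  31  63 163 238 210  98  54  58  62  62  62  59]
470 b [182 183 180 179 156 144 156 158 159 159 158 140 185 219 154 178 232 228
 227 209 204 224 230 197 169 215 229 229 231 206 141 185]
470 a [186 187 184 182 163 148 161 162 163 162 163 146 190 224 158 182 235 232
 231 215 210 228 235 209 126  95 103 106 108  93  64  85]
490 b [165 176 183 184 180 176 164 152 153 155 158 155 150 129 181 205 135 175
 231 229 227 217 214 228 232 188 174 230 230 229 230 203]
490 a [170 181 188 188 185 180 169 156 157 160 163 163 156 119  88  91  66  83
 108 107 106 102 103 106 107  94  91 106 107 106 106  91]
500 b [161 165 176 184 184 181 174 157 148 155 156 158 154 146 129 184 204 137
 181 231 229 226 217 215 227 232 186 171 227 229 227 230]
500 a [165 170 180 188 189 185 178 162 154 161 128  74  70  71  70  89  93  63
  83 108 108 105 102 102 106 107  94  90 105 106 106 106]
```

```bash
python3 -c "
from workcell import env
print(env.hand_in())"
```

```text
the job is handed in; nothing more can be done
None
```

I handed the job in at about 33 s of the 64 s: the straightedge lies against the fence and end stop with the hold-down snapped onto its rib, nothing was dropped, and the only things I meant to move were the straightedge and the hold-down; the judge's verdict was not shown.

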